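# Shut the organiser drawer and gather the sharpeners in the tray's pouring corner

### The job

The desk organiser's drawer has been left hanging open over the sorting tray: push it fully home until its catch seats. Then take the tray by its upright grip board, lift it clear of the desk and everything on it, tip it so that all five pencil sharpeners slide down into its cut-off pouring corner, and finish still holding it there, steady and clearly tilted, with no sharpener spilled and the pencil pot, notepad and sticky notes left where they are.

Things in the scene. Friction and masses are not known exactly. Their poses are not given: they have to be found in the camera images.
- unit: plywood desk organiser, fixed: 208 mm deep carcass (220 with the shut drawer's front), 260 wide, 150 high; an open bay below and one drawer above it. Origin: centre of its underside; its x axis points from the open front to the back, so the drawer slides out along its -x; y along its width. The carcass's front edge lies at x = -98 mm in this frame.
- drawer (a joint): how far the drawer is pulled out, m: 0 = fully home against its rigid stop, at most 0.150. Slides with about 1 N of drag; a sprung ball catch must be pushed over in the last 14 mm (about 6 N), and from about 5 mm it snaps the drawer home and keeps it there.
- drawer_front (a point): middle of the drawer front's outer face (the face to push on), 107 mm above the desk. The front is 256 mm wide, from 82 to 148 mm above the desk, with a 60 mm wide, 16 mm deep finger notch in the middle of its top edge. It lies 110 mm plus the joint's value in front (-x) of the organiser's origin. Its axes are the organiser's.
- tray: loose wooden sorting tray, about 220 g, 200 mm long (x), 150 wide (y), walls 45 high and 6 thick, floor 5 thick, smooth inside: sharpeners begin to slide at 11 to 17 degrees of tilt, along a wall somewhat later. Origin: centre of its underside; z up. The grip board is the end wall at -x; the pouring corner is at +x -y. Its +x end starts under the open drawer.
- tray_grip (a point): the place to pinch the grip board, in the middle of its width, at -94 mm x, 0 y, 72 mm z of the tray. The board is 12 mm thick along the tray's x; its raised middle part, 80 mm wide, stands from the tray's rim (45 mm) up to 90 mm. Pinch it from above, fingers closing along the tray's x.
- tray_pour (a point): on the tray's inner floor at the foot of the pouring corner's wall, at 75.8, -50.8, 5 mm of the tray. The pouring corner, far from the grip board, next to the organiser and on the robot's side, is cut off at 45 degrees (40 mm off each side) and closed by a lower wall, 28 mm high from the tray's underside.
- tray_low (a point): outside underside of the tray below the pouring corner's low wall, at 80, -55, 0 mm of the tray.
- sharp1: one of five alike metal wedge pencil sharpeners, 25 x 15 x 11 mm, 15 g, loose on the tray's floor; origin: centre of its underside; x along its length.
- sharp2: one of five alike metal wedge pencil sharpeners, 25 x 15 x 11 mm, 15 g, loose on the tray's floor; origin: centre of its underside; x along its length.
- sharp3: one of five alike metal wedge pencil sharpeners, 25 x 15 x 11 mm, 15 g, loose on the tray's floor; origin: centre of its underside; x along its length.
- sharp4: one of five alike metal wedge pencil sharpeners, 25 x 15 x 11 mm, 15 g, loose on the tray's floor; origin: centre of its underside; x along its length.
- sharp5: one of five alike metal wedge pencil sharpeners, 25 x 15 x 11 mm, 15 g, loose on the tray's floor; origin: centre of its underside; x along its length.
- pencil_pot: bystander: white ceramic pot of pencils, 76 mm across, 95 high, pencils to 180 mm; origin: centre of its underside.
- notepad: bystander: spiral notepad lying flat, 150 x 100 x 12 mm; origin: centre of its underside, x along its length.
- sticky_notes: bystander: block of sticky notes, 76 x 76 x 30 mm; origin: centre of its underside.
Not all that is in view belongs to the job. Of the things shaped like the tray, the wooden one is meant.

How it is judged:
By the outcome, as a careful person would: the job done as asked, in the order asked, and still so for the second after the job is handed in, while the arm keeps its last pose, push and grip.
It also fails if it takes over 58 s, if anything falls off the work surface, if the arm or the gripper's body presses on something with over 40 N, if the wrist force passes 120 N, or if a joint passes its speed limit or range.

### The arm

A 6-joint arm with a two-finger parallel gripper is mounted at the origin on the work surface. World frame = base frame: x ahead of the robot, y to its left, z up, the work surface at z = 0. Lengths are in m, angles in rad, forces in N, time in s.
With the tool pointing down it reaches from about 0.425 to 0.95 m from the base axis. Payload 3.5 kg.
Tool frame: the origin (TCP) lies between the finger pads; the fingertips stand 22 mm ahead of it and the grasp point (between the pads) lies 3 mm ahead of it (ctrl.nose_length is the z of the fingertips in the tool frame, in m); z points along the fingers, y is the line along which they close (so a half turn about z gives the same grasp; the last joint's range is limited). The gripper opens to 85 mm and grips with 20 to 120 N. Pads are 22 mm wide; open, the fingers measure 114 mm over their backs; the gripper's body (76 mm by 85 mm) begins 54 mm behind the grasp point. The pads swing forward as they close: fully open they stand 13 mm farther back than shut.
Start: joints at [1.133, 0.286, 1.577, -0, 1.279, -0.15], TCP at [0.192, 0.647, 0.229] pointing down, gripper open.
Joint ranges: [-2.77, 2.77], [-0.9, 2.22], [0.21, 2.48], [-1.53, 4.67], [0.24, 2.81], [-2.84, 2.84]. Speed limits (rad/s): [2.79, 2.79, 3.14, 3.14, 3.14, 3.14].

### API

Orientations are given as a unit quaternion [x, y, z, w].
In Python, from plant import ctrl gives the robot as it stands. The module is installed in compiled form; this text tells all that it offers.
- The arm moves only by the tool send_rows, never from a script. Its argument "rows" is text: rows parted by semicolons, each of 7 numbers parted by spaces: the turn, a rotation vector about the tool's x, y, z in parts of the range, where 1.0 means 360 degrees, then the shift along the tool's x, y, z in parts of the range, where 1.0 means 600 mm, then the opening, from -1 (shut) to 1 (fully open). A call has 1 to 8 rows; each row is the pose to reach, as a shift and turn from the pose commanded when the call began, along the tool's axes at that moment; what a row does not reach only later rows make up. A row lasts 1/8 s, in which the tool goes at most 62.5 mm and 10.7 degrees, less where a joint would pass 70% of its speed; a pose out of reach is approached as far as the arm can. Shift and turn numbers lie between -1 and 1, and a call with a number outside is refused. A call with a gripper value outside its range is refused whole. The fingers move at their own pace and stop on an object; "grip_force" is the grip in N (left out, the last holds). Time passes only in rows, so rows that repeat a pose let the fingers close. It gives the time, the measured TCP pose, the force, the opening and the grip force at its end, in the units of the state.
- ctrl.get_state(): the state, without advancing time (a new reading comes with each control period).
- ctrl.read_camera(name): name is "scene" or "top" or "wrist"; returns a dict with "color" (420x560x3 uint8, red, green, blue), "fx", "fy", "cx", "cy" (pixels), "extrinsics" (4x4, takes a point from world to camera coordinates). Camera axes: x right, y down, z forward; pixel columns grow to the right and rows downward; lengths in m; the calibration is good to about 2 mm. A picture is of the moment at which its call begins. There is no depth.
- ctrl.sign_off(): hands the job in; it is judged then, once.
Trained networks look in a picture, given as the dict that the camera call returned (one of the last four; its "shot" number tells which), for a name from the list of things; names that differ only in an ending like _2 or _b are one class to them, and where a whole thing is asked for, a point or a joint stands for the part that bears it (a point fixed in the world has none). Each returns a list of dicts, best first, with "p" (0 to 1); they miss things now and then, are a little off and sometimes report something else, mostly with a low value. They report only what shows in the picture. A call takes as long as a camera call. They do not tell look-alikes from the thing itself.
- ctrl.look_for(picture, target): "position" ([x, y, z] in m, in the coordinates of the camera as it stood for that picture, good to about 4 mm: the middle of the surface that is visible of it).
The state is a dict: "time": time; "qpos": joint angles; "dq": joint speeds; "joint_efforts": joint torques, N m; "eef_pos": TCP position; "tcp_rot": TCP orientation; "contact_force": force on the tool from outside, world axes, zero at the start; "wrist_torque": the same for the moment, N m; "opening": opening from 0.0 (shut) to 1.0 (fully open); "finger_force": force on a finger pad.
Only numpy, scipy, OpenCV 4.12 (cv2) and the standard library are available. Lean on these libraries where they do the work, as an engineer would, in place of code of your own. Each camera call takes 0.05 s, during which the arm holds its last target. There are 200 camera calls.

## Working session

There is one attempt and no reset: what is moved stays moved. The work goes in short steps, Python scripts to look and compute and a tool call to move; the robot and the scene stay as the last step left them, time stands still between calls to the robot, and variables do not carry over. Pictures are saved under pics/ and viewed, at most 10 in all, crops included, and the job is handed in when it is done.

Besides the shell and the picture viewer there is one more tool, called after ">>>" as name(argument=value, ...) on one line, values as JSON. send_rows: Moves the arm, as the interface text tells. Its arguments: {"type":"object","properties":{"rows":{"type":"string"},"grip_force":{"type":"number"}},"required":["rows"]}

```bash
mkdir -p pics; cat > h.py <<'E'
import numpy as np, cv2
from scipy.spatial.transform import Rotation as R
from plant import ctrl
def w(pic,p):
    E=np.array(pic["extrinsics"]); return (np.linalg.inv(E)@np.r_[p,1])[:3]
def px(pic,P):
    E=np.array(pic["extrinsics"]); c=(E@np.r_[P,1])[:3]; return (pic["fx"]*c[0]/c[2]+pic["cx"], pic["fy"]*c[1]/c[2]+pic["cy"])
def ray(pic,u,v,z):
    E=np.linalg.inv(np.array(pic["extrinsics"])); d=E[:3,:3]@np.array([(u-pic["cx"])/pic["fx"],(v-pic["cy"])/pic["fy"],1]); o=E[:3,3]
    return o+d*(z-o[2])/d[2]
def save(pic,n): cv2.imwrite("pics/"+n,cv2.cvtColor(pic["color"],cv2.COLOR_RGB2BGR))
E
python3 - <<'E'
from h import *
np.set_printoptions(precision=3,suppress=True)
s=ctrl.get_state(); print(s["time"],s["eef_pos"],s["tcp_rot"],ctrl.nose_length)
for n in("scene","top"):
    p=ctrl.read_camera(n); save(p,n+"0.png")
    print(n,w(p,[0,0,0]))
    for t in "unit drawer_front tray tray_grip tray_pour sharp1 pencil_pot notepad sticky_notes".split():
        for r in ctrl.look_for(p,t)[:6]:
            q=w(p,r["position"]); print(t,round(r["p"],2),q,np.round(px(p,q)))
E
```

```text
0.0 [0.191 0.647 0.228] [ 0.143  0.99  -0.001 -0.   ] 0.022
scene [ 0.878 -0.485  0.674]
unit 0.62 [ 0.574 -0.311  0.144] [183. 332.]
drawer_front 0.76 [ 0.534 -0.152  0.103] [233. 269.]
tray 0.75 [ 0.218 -0.236  0.007] [102. 258.]
tray 0.59 [0.52  0.006 0.044] [277. 237.]
tray_grip 0.83 [0.516 0.014 0.04 ] [278. 235.]
tray_grip 0.63 [ 0.215 -0.234  0.009] [101. 256.]
tray_pour 0.96 [0.516 0.011 0.043] [278. 235.]
tray_pour 0.68 [ 0.214 -0.235  0.008] [101. 257.]
tray_pour 0.62 [ 0.575 -0.309  0.145] [184. 331.]
pencil_pot 0.86 [0.48  0.263 0.078] [323. 161.]
notepad 0.62 [0.667 0.265 0.009] [388. 208.]
sticky_notes 0.6 [ 0.538 -0.153  0.106] [235. 269.]
sticky_notes 0.58 [0.796 0.056 0.032] [407. 283.]
top [ 0.351 -0.004  0.976]
unit 0.91 [ 0.557 -0.278  0.149] [434. 206.]
drawer_front 0.59 [ 0.535 -0.181  0.094] [376. 217.]
tray 0.92 [ 0.524 -0.053  0.008] [310. 223.]
tray 0.74 [ 0.245 -0.241  0.007] [387. 364.]
tray_grip 0.97 [ 0.241 -0.243  0.006] [388. 367.]
tray_grip 0.69 [ 0.528 -0.054  0.007] [310. 221.]
tray_pour 0.92 [ 0.527 -0.058  0.004] [312. 222.]
tray_pour 0.81 [ 0.239 -0.236  0.006] [384. 367.]
sharp1 0.62 [ 0.509 -0.055  0.015] [310. 229.]
sharp1 0.52 [ 0.563 -0.045  0.014] [308. 205.]
pencil_pot 0.81 [0.472 0.291 0.074] [143. 224.]
notepad 0.93 [0.66  0.265 0.012] [177. 149.]
sticky_notes 0.68 [0.791 0.064 0.034] [271. 101.]
```

View pics/scene0.png

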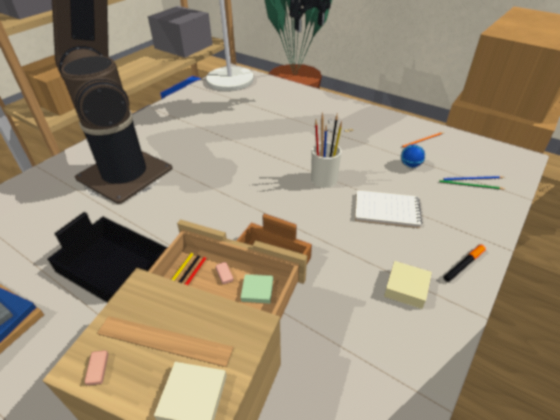

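View pics/top0.png

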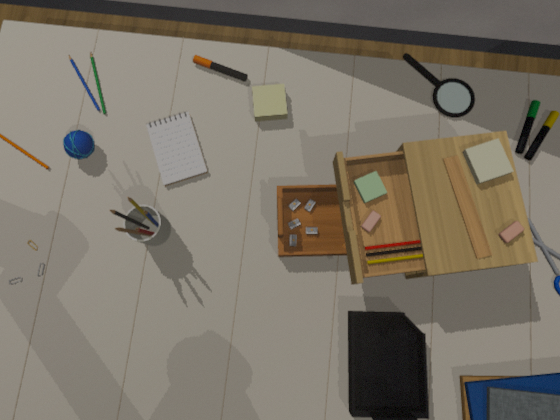

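The top view shows the wooden tray at (277-345, 185-257) with its grip board on the left (+y side). The open drawer front runs from about (340,154) to (352,281), and there is a black decoy tray at (387,365). I'll enlarge it to get the corners.

```bash
python3 - <<'E'
import cv2
a=cv2.imread("pics/top0.png")[125:290,265:485]
cv2.imwrite("pics/top0c.png",cv2.resize(a,None,fx=3.6,fy=3.6,interpolation=cv2.INTER_CUBIC))
E
```

```text
(no output)
```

View pics/top0c.png

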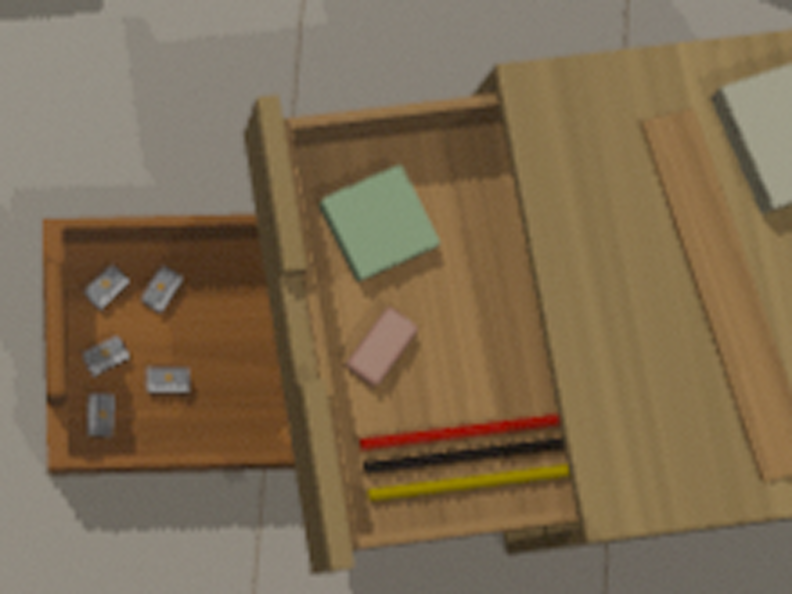

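The crop shows the organiser's front top edge running (498,66)→(583,542), the drawer front's top outer edge about (260,100)→(325,570), and the tray's rim corners at (43,220) and (50,470). All five sharpeners lie near the grip end.

```bash
python3 - <<'E'
from h import *
np.set_printoptions(precision=4,suppress=True)
p=ctrl.read_camera("top")
f=lambda u,v,z: ray(p,265+u/3.6,125+v/3.6,z)
print("carcass",f(498,66,.15),f(583,542,.15))
print("drawer",f(258,99,.148),f(277,97,.148),f(320,571,.148),f(350,565,.148))
print("tray rim",f(43,220,.045),f(50,470,.045),f(255,216,.045),f(293,467,.045))
print("board",f(47,262,.09),f(63,262,.09),f(50,400,.09),f(64,400,.09))
s=ctrl.get_state();print(R.from_quat(s["tcp_rot"]).as_matrix())
E
```

```text
carcass [ 0.677  -0.2132  0.15  ] [ 0.4246 -0.2702  0.15  ]
drawer [ 0.6441 -0.0846  0.148 ] [ 0.6464 -0.0948  0.148 ] [ 0.3952 -0.1375  0.148 ] [ 0.3999 -0.1526  0.148 ]
tray rim [0.5898 0.0276 0.045 ] [0.4411 0.0067 0.045 ] [ 0.6066 -0.0991  0.045 ] [ 0.4585 -0.1339  0.045 ]
board [0.554 0.021 0.09 ] [0.555 0.012 0.09 ] [0.4755 0.0105 0.09  ] [0.4764 0.0027 0.09  ]
[[-0.9589  0.2838  0.    ]
 [ 0.2838  0.9589 -0.    ]
 [-0.     -0.     -1.    ]]
```

Careful with the scale: shifts go in shares of 600 mm and turns go in shares of 360 degrees. That gives: -348 mm / 600 = -0.58, -301 mm / 600 = -0.5017, -16 degrees / 360 = -0.0444.

>>> send_rows(rows="0 0 -0.0056 -0.0633 -0.0733 0 -1;0 0 -0.0111 -0.125 -0.145 0 -1;0 0 -0.0167 -0.1883 -0.2183 0 -1;0 0 -0.0222 -0.25 -0.29 0 -1;0 0 -0.0278 -0.3133 -0.3633 0 -1;0 0 -0.0333 -0.375 -0.435 0 -1;0 0 -0.0389 -0.4383 -0.5083 0 -1;0 0 -0.0444 -0.5017 -0.58 0 -1")

```text
time: 2.05
eef_pos: [0.3819, 0.2264, 0.2296]
tcp_rot: [0.004, 1.0, 0.0, 0.001]
contact_force: [0.5, 0.8, 0.0]
opening: -0.001
finger_force: 0.0
```

```bash
cat >> h.py <<'E'
def to(P,yaw):
    s=ctrl.get_state(); M=R.from_quat(s["tcp_rot"])
    y=np.deg2rad(yaw); c=np.cos(y); n=np.sin(y)
    T=R.from_matrix(np.array([[-n,c,0],[c,n,0],[0,0,-1]]))
    return np.round(np.r_[(M.inv()*T).as_rotvec(degrees=True), M.inv().apply(np.array(P)-s["eef_pos"])*1000],1)
E
python3 -c "
from h import *
s=ctrl.get_state();print(s['time'],s['eef_pos'],s['contact_force'],s['qpos']);print(to([.507,-.052,.15],97.5))"
```

```text
2.05 [0.38191978 0.22644576 0.22955185] [0.54262167 0.81423877 0.01690574] [ 3.05959069e-01 -2.48370582e-01  2.11877754e+00 -3.31005070e-05
  1.26969627e+00 -1.25769917e+00]
[ 0.000e+00  1.000e-01 -7.900e+00 -1.269e+02 -2.776e+02  7.960e+01]
```

To row units: -278 mm / 600 = -0.4633, -127 mm / 600 = -0.2117, -8 degrees / 360 = -0.0222.

>>> send_rows(rows="0 0 -0.0056 -0.0417 -0.0917 0 -1;0 0 -0.0111 -0.0833 -0.1833 0 -1;0 0 -0.0167 -0.1267 -0.2767 0 -1;0 0 -0.0222 -0.17 -0.37 0.0333 -1;0 0 -0.0222 -0.2117 -0.4633 0.0667 -1;0 0 -0.0222 -0.2117 -0.4633 0.125 -1;0 0 -0.0222 -0.2117 -0.4633 0.19 -1;0 0 -0.0222 -0.2117 -0.4633 0.19 -1")

```text
time: 3.05
eef_pos: [0.5034, -0.0505, 0.1119]
tcp_rot: [-0.065, 0.998, 0.001, -0.004]
contact_force: [-0.9, -0.2, 0.5]
opening: 0.0
finger_force: 0.0
```

```bash
python3 -c "
from h import *
s=ctrl.get_state();print(s['time'],s['contact_force'],s['qpos']);print(to([.516,-.0935,.115],97.5),to([.537,-.189,.115],97.5),to([.542,-.213,.115],97.5))"
```

```text
3.05 [-0.86262314 -0.21473643  0.45341922] [-3.00693829e-01  4.99550573e-02  2.07622484e+00 -3.99250828e-06
  1.02330066e+00 -2.00198403e+00]
[  0.2  -0.4  -0.   -6.9 -44.3  -3.3] [   0.2   -0.4   -0.   -15.3 -141.7   -3.7] [   0.2   -0.4   -0.   -17.1 -166.2   -3.8]
```

To row units: -127 mm / 600 = -0.2117, -112 mm / 600 = -0.1867.

>>> send_rows(rows="0 0 0 -0.005 -0.0367 -0.005 -1;0 0 0 -0.0083 -0.0617 -0.005 -1;0 0 0 -0.0117 -0.0867 -0.005 -1;0 0 0 -0.0133 -0.1117 -0.005 -1;0 0 0 -0.0167 -0.1367 -0.005 -1;0 0 0 -0.0183 -0.1617 -0.005 -1;0 0 0 -0.0217 -0.1867 -0.005 -1;0 0 0 -0.0233 -0.2117 -0.005 -1")

```text
time: 4.05
eef_pos: [0.5366, -0.1759, 0.1178]
tcp_rot: [-0.065, 0.998, 0.0, -0.0]
contact_force: [0.9, 0.8, 0.2]
opening: 0.005
finger_force: 0.4
```

To row units: -32 mm / 600 = -0.0533, -28 mm / 600 = -0.0467.

>>> send_rows(rows="0 0 0 0 -0.0083 0 -1;0 0 0 0 -0.0167 0 -1;0 0 0 -0.0017 -0.025 0 -1;0 0 0 -0.0033 -0.0333 0 -1;0 0 0 -0.0033 -0.04 0 -1;0 0 0 -0.0033 -0.0467 0 -1;0 0 0 -0.005 -0.0533 0 -1;0 0 0 -0.005 -0.0533 0 -1")

```text
time: 5.05
eef_pos: [0.5434, -0.206, 0.118]
tcp_rot: [-0.065, 0.998, 0.001, -0.001]
contact_force: [-1.7, 2.5, 0.8]
opening: -0.003
finger_force: 1.6
```

```bash
python3 -c "
from h import *
np.set_printoptions(precision=4,suppress=True)
p=ctrl.read_camera('top');save(p,'top1.png')
a=cv2.imread('pics/top1.png')[125:290,265:485]
cv2.imwrite('pics/top1c.png',cv2.resize(a,None,fx=3.6,fy=3.6,interpolation=cv2.INTER_CUBIC))
for r in ctrl.look_for(p,'drawer_front')[:3]: print(r['p'],w(p,r['position']))
"
```

```text
0.57 [ 0.6549 -0.1978  0.1355]
```

View pics/top1c.png

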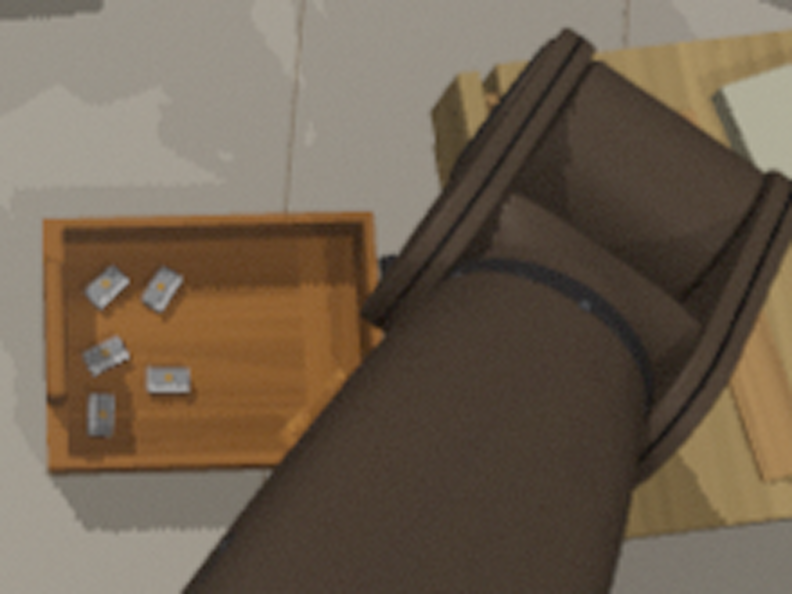

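The drawer front is now near the carcass, with its end at (455,85) and the carcass at (490,80). About 10 mm is left, so I'll keep pushing gently.

To row units: -10 mm / 600 = -0.0167, -8 mm / 600 = -0.0133.

>>> send_rows(rows="0 0 0 0 -0.005 0 -1;0 0 0 -0.0017 -0.01 0 -1;0 0 0 -0.0017 -0.0133 0 -1;0 0 0 -0.0017 -0.0167 0 -1")

```text
time: 5.65
eef_pos: [0.5462, -0.2154, 0.1183]
tcp_rot: [-0.065, 0.998, 0.001, 0.0]
contact_force: [0.2, 6.2, 2.6]
opening: -0.0
finger_force: 3.8
```

To row units: -4 mm / 600 = -0.0067, -2 mm / 600 = -0.0033.

>>> send_rows(rows="0 0 0 0 -0.0033 0 -1;0 0 0 0 -0.0067 0 -1")

```text
time: 5.9
eef_pos: [0.5463, -0.2157, 0.1182]
tcp_rot: [-0.065, 0.998, 0.005, -0.001]
contact_force: [-0.5, 16.7, 6.5]
opening: -0.006
finger_force: 8.9
```

To row units: -3 mm / 600 = -0.005, -2 mm / 600 = -0.0033.

>>> send_rows(rows="0 0 0 0 -0.0033 0 -1;0 0 0 0 -0.005 0 -1")

```text
time: 6.15
eef_pos: [0.5463, -0.2159, 0.1182]
tcp_rot: [-0.065, 0.998, 0.008, -0.001]
contact_force: [-1.7, 23.0, 10.3]
opening: -0.001
finger_force: 11.5
```

To row units: 220 mm / 600 = 0.3667, -100 mm / 600 = -0.1667.

>>> send_rows(rows="0 0 0 0 0.0333 0 -1;0 0 0 0.005 0.1167 0 -1;0 0 0 0.01 0.1833 -0.05 -1;0 0 0 0.0167 0.2333 -0.1333 0.6;0 0 0 0.0333 0.3 -0.1667 0.6;0 0 0 0.05 0.3667 -0.1667 0.6;0 0 0 0.05 0.3667 -0.1667 0.6")

```text
time: 7.02
eef_pos: [0.4877, -0.0075, 0.2186]
tcp_rot: [-0.067, 0.998, -0.001, 0.001]
contact_force: [0.4, -0.4, -0.3]
opening: 0.798
finger_force: 0.0
```

```bash
python3 -c "
from h import *
np.set_printoptions(precision=4,suppress=True)
p=ctrl.read_camera('top');save(p,'top2.png')
a=cv2.imread('pics/top2.png')[125:290,265:485]
cv2.imwrite('pics/top2c.png',cv2.resize(a,None,fx=3.6,fy=3.6,interpolation=cv2.INTER_CUBIC))
s=ctrl.get_state();print(s['qpos'])
print(to([.516,.011,.2],97.5),to([.516,.011,.2],-82.5))
"
```

```text
[-0.225  -0.1259  2.0359 -0.0015  1.2298 -1.9284]
[ -0.1   0.1   0.1 -30.1  15.8  18.4] [  -0.1   -0.2 -179.9  -30.1   15.8   18.4]
```

View pics/top2c.png

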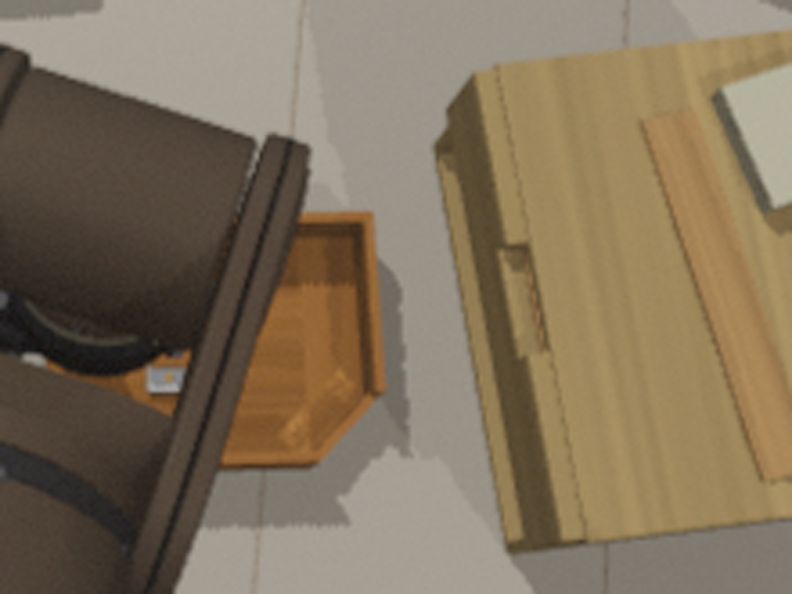

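The drawer front now sits flush with the carcass, with its top edge on the carcass line, and the tray has not moved. Next I'll grasp the board.

To row units: 144 mm / 600 = 0.24, 130 mm / 600 = 0.2167.

>>> send_rows(rows="0 0 0 -0.025 0.0133 0.0167 0.6;0 0 0 -0.05 0.0267 0.05 0.6;0 0 0 -0.05 0.0267 0.1167 0.6;0 0 0 -0.05 0.0267 0.175 0.6;0 0 0 -0.05 0.0267 0.2167 0.6;0 0 0 -0.05 0.0267 0.24 0.6;0 0 0 -0.05 0.0267 0.24 0.6", grip_force=100)

```text
time: 7.95
eef_pos: [0.5156, 0.0102, 0.0731]
tcp_rot: [-0.065, 0.998, 0.0, -0.001]
contact_force: [-0.1, 0.2, 0.3]
opening: 0.804
finger_force: 0.0
```

>>> send_rows(rows="0 0 0 0 0 0 -1;0 0 0 0 0 0 -1;0 0 0 0 0 0 -1;0 0 0 0 0 0 -1;0 0 0 0 0 0 -1;0 0 0 0 0 0 -1")

```text
time: 8.7
eef_pos: [0.5168, 0.0109, 0.0754]
tcp_rot: [-0.066, 0.998, -0.0, 0.001]
contact_force: [-1.6, 1.7, 5.9]
opening: 0.102
finger_force: 98.7
```

To row units: -80 mm / 600 = -0.1333, -67 mm / 600 = -0.1117.

>>> send_rows(rows="0 0 0 0 0 -0.005 -1;0 0 0 0 0 -0.0167 -1;0 0 0 0 0 -0.0367 -1;0 0 0 0 0 -0.0617 -1;0 0 0 0 0.005 -0.0867 -1;0 0 0 0 0.0133 -0.1117 -1;0 0 0 0 0.025 -0.1333 -1;0 0 0 0 0.025 -0.1333 -1")

```text
time: 9.7
eef_pos: [0.5149, 0.0263, 0.1558]
tcp_rot: [-0.066, 0.998, -0.0, 0.002]
contact_force: [0.0, 0.2, -2.9]
opening: 0.106
finger_force: 98.0
```

To row units: -175 mm / 600 = -0.2917, -165 mm / 600 = -0.275.

>>> send_rows(rows="0 0 0 0 0.005 -0.0133 -1;0 0 0 0 0.0133 -0.0417 -1;0 0 0 0 0.0267 -0.0833 -1;0 0 0 0 0.04 -0.1333 -1;0 0 0 0 0.0533 -0.1833 -1;0 0 0 0 0.0633 -0.2333 -1;0 0 0 0 0.0717 -0.275 -1;0 0 0 0 0.075 -0.2917 -1")

```text
time: 10.7
eef_pos: [0.5088, 0.0707, 0.3319]
tcp_rot: [-0.066, 0.998, -0.0, 0.002]
contact_force: [0.7, -1.7, -2.0]
opening: 0.105
finger_force: 98.0
```

```bash
python3 -c "
from h import *
p=ctrl.read_camera('scene');save(p,'s3.png')
s=ctrl.get_state();print(s['time'],s['qpos'],s['contact_force'],s['wrist_torque'])
"
```

```text
10.75 [-5.95637749e-02 -1.41040247e-01  1.84275020e+00  1.78834746e-04
  1.43552645e+00 -1.76189371e+00] [ 0.15488533  0.1696912  -2.14459301] [ 0.12950153 -0.03190943  0.02131262]
```

View pics/s3.png

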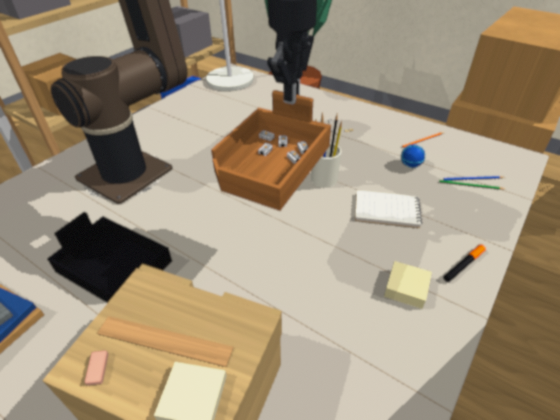

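The tray is up and level at (272,155), clear of the pot, with all five sharpeners inside. Now I'll tilt slowly.

To row units: -8 degrees / 360 = -0.0222.

>>> send_rows(rows="-0.0028 -0.0028 0 0 0 0 -1;-0.0056 -0.0056 0 0 0 0 -1;-0.0083 -0.0083 0 0 0 0 -1;-0.0111 -0.0111 0 0 0 0 -1;-0.0139 -0.0139 0 0 0 0 -1;-0.0167 -0.0167 0 0 0 0 -1;-0.0194 -0.0194 0 0 0 0 -1;-0.0222 -0.0222 0 0 0 0 -1")

```text
time: 11.75
eef_pos: [0.5082, 0.0703, 0.3292]
tcp_rot: [-0.065, 0.993, 0.075, 0.066]
contact_force: [0.1, 0.2, -3.5]
opening: 0.11
finger_force: 98.0
```

To row units: -3.5 degrees / 360 = -0.0097.

>>> send_rows(rows="-0.0019 -0.0019 0 0 0 0 -1;-0.0039 -0.0039 0 0 0 0 -1;-0.0058 -0.0058 0 0 0 0 -1;-0.0078 -0.0078 0 0 0 0 -1;-0.0097 -0.0097 0 0 0 0 -1;-0.0117 -0.0117 0 0 0 0 -1;-0.0139 -0.0139 0 0 0 0 -1;-0.0158 -0.0158 0 0 0 0 -1")

```text
time: 12.75
eef_pos: [0.5082, 0.0703, 0.3291]
tcp_rot: [-0.065, 0.984, 0.127, 0.111]
contact_force: [-0.2, -1.5, -2.5]
opening: 0.107
finger_force: 98.0
```

To row units: -5.7 degrees / 360 = -0.0158.

>>> send_rows(rows="-0.0019 -0.0019 0 0 0 0 -1;-0.0039 -0.0039 0 0 0 0 -1;-0.0058 -0.0058 0 0 0 0 -1;-0.0078 -0.0078 0 0 0 0 -1;-0.0097 -0.0097 0 0 0 0 -1;-0.0117 -0.0117 0 0 0 0 -1;-0.0139 -0.0139 0 0 0 0 -1;-0.0158 -0.0158 0 0 0 0 -1")

```text
time: 13.75
eef_pos: [0.5081, 0.0703, 0.3291]
tcp_rot: [-0.064, 0.969, 0.179, 0.157]
contact_force: [-0.2, 0.6, -2.8]
opening: 0.105
finger_force: 98.1
```

To row units: -3 degrees / 360 = -0.0083.

>>> send_rows(rows="-0.0028 -0.0028 0 0 0 0 -1;-0.0056 -0.0056 0 0 0 0 -1;-0.0083 -0.0083 0 0 0 0 -1;-0.0083 -0.0083 0 0 0 0 -1;-0.0083 -0.0083 0 0 0 0 -1;-0.0083 -0.0083 0 0 0 0 -1;-0.0083 -0.0083 0 0 0 0 -1;-0.0083 -0.0083 0 0 0 0 -1")

```text
time: 14.75
eef_pos: [0.5082, 0.0704, 0.3292]
tcp_rot: [-0.063, 0.96, 0.205, 0.18]
contact_force: [-0.9, -0.2, -2.8]
opening: 0.103
finger_force: 98.1
```

```bash
python3 -c "
from h import *
ims=[]
for n in('top','scene'):
    p=ctrl.read_camera(n); c=cv2.cvtColor(p['color'],cv2.COLOR_RGB2BGR); ims.append(c)
a=cv2.resize(ims[0][100:330,160:400],(400,384)); b=cv2.resize(ims[1][60:280,180:410],(400,384))
cv2.imwrite('pics/t4.png',np.hstack([a,b]))
s=ctrl.get_state();print(s['time'],s['qpos'],s['eef_pos'],R.from_quat(s['tcp_rot']).as_matrix()[2])
"
```

```text
14.85 [-0.31751655 -0.33057396  2.06955534  0.54916708  1.25190928 -2.15555516] [0.50820544 0.07041261 0.32914362] [-0.37135521  0.37132134 -0.85100868]
```

View pics/t4.png

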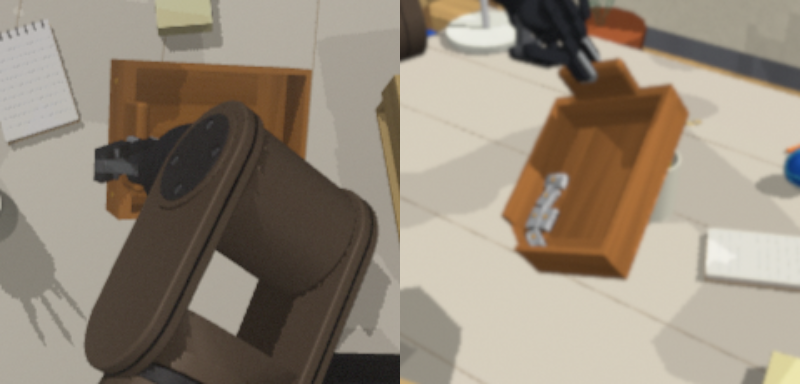

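The tray is tilted about 32° with all five sharpeners inside. They are queued along the robot-side wall, from (540,235) up to (558,180) in the right panel. More end-to-end pitch should pack them into the corner.

To row units: -8 degrees / 360 = -0.0222.

>>> send_rows(rows="-0.0028 0.0014 0 0 0 0 -1;-0.0056 0.0028 0 0 0 0 -1;-0.0083 0.0042 0 0 0 0 -1;-0.0111 0.0056 0 0 0 0 -1;-0.0139 0.0069 0 0 0 0 -1;-0.0167 0.0083 0 0 0 0 -1;-0.0194 0.0097 0 0 0 0 -1;-0.0222 0.0111 0 0 0 0 -1")

```text
time: 15.85
eef_pos: [0.5082, 0.0703, 0.3292]
tcp_rot: [-0.083, 0.949, 0.27, 0.141]
contact_force: [-0.3, 0.2, -2.8]
opening: 0.101
finger_force: 98.1
```

To row units: -4 degrees / 360 = -0.0111.

>>> send_rows(rows="-0.0028 0.0014 0 0 0 0 -1;-0.0056 0.0028 0 0 0 0 -1;-0.0083 0.0042 0 0 0 0 -1;-0.0111 0.0056 0 0 0 0 -1;-0.0111 0.0056 0 0 0 0 -1;-0.0111 0.0056 0 0 0 0 -1;-0.0111 0.0056 0 0 0 0 -1;-0.0111 0.0056 0 0 0 0 -1")

```text
time: 16.85
eef_pos: [0.5081, 0.0704, 0.3292]
tcp_rot: [-0.092, 0.941, 0.301, 0.122]
contact_force: [-0.7, 0.5, -2.3]
opening: 0.106
finger_force: 98.1
```

```bash
cat > v.py <<'E'
from h import *
import sys
p=ctrl.read_camera('scene'); c=cv2.cvtColor(p['color'],cv2.COLOR_RGB2BGR)
cv2.imwrite('pics/'+sys.argv[1],cv2.resize(c[60:240,190:410],None,fx=3.3,fy=3.3,interpolation=cv2.INTER_CUBIC))
s=ctrl.get_state(); M=R.from_quat(s['tcp_rot']).as_matrix()
Rt=np.c_[-M[:,1],-M[:,0],-M[:,2]]
g=s['eef_pos']+M@[0,0,.003]
loc=lambda q: g+Rt@(np.array(q)-[-.094,0,.072])
print(s['time'],s['qpos'],'tilt',np.degrees(np.arccos(Rt[2,2])),'slopes',np.degrees(np.arcsin(Rt[2,:2])),'low',loc([.08,-.055,0]))
for n,q in dict(pour=[.0758,-.0508,.005],wallstart=[.06,-.069,.005],wallend=[.094,-.035,.005]).items(): u=px(p,loc(q)); print(n,(u[0]-190)*3.3,(u[1]-60)*3.3)
for t in range(0,60,25): u=px(p,loc([.0758-t*.0007-.0,-.0508+t*.0007,.005])); print(t,(u[0]-190)*3.3,(u[1]-60)*3.3)
E
python3 v.py t5.png
```

```text
16.9 [-0.38172169 -0.21449285  2.00601074  0.66305794  1.45389963 -2.26344108] tilt 37.88171455363746 slopes [-32.94092076  16.57161843] low [ 0.51175639 -0.03048306  0.15970524]
pour 241.8572057018566 467.97340915663966
wallstart 223.71994367994793 440.2949846730638
wallend 256.09342416478364 500.18139313381624
0 241.8572057018566 467.97340915663966
25 274.4881634513205 441.989008184618
50 307.621836326014 415.6042894686625
```

View pics/t5.png

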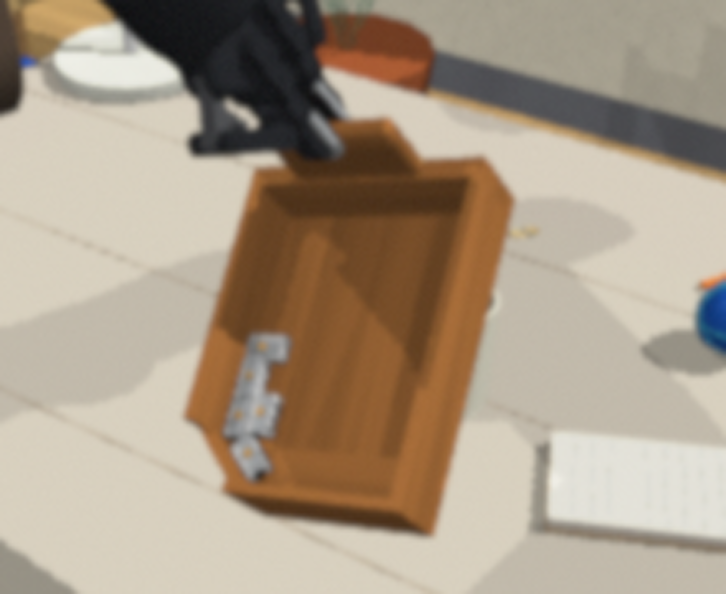

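All five lie along the robot-side wall near the corner. The first sits on the cut wall at (250,455) and the last is at (270,345). I'll roll level so the queue spreads along the end wall, then roll back to bunch them in the corner.

To row units: 16 degrees / 360 = 0.0444.

>>> send_rows(rows="0 0.0056 0 0 0 0 -1;0 0.0111 0 0 0 0 -1;0 0.0167 0 0 0 0 -1;0 0.0222 0 0 0 0 -1;0 0.0278 0 0 0 0 -1;0 0.0333 0 0 0 0 -1;0 0.0389 0 0 0 0 -1;0 0.0444 0 0 0 0 -1")

```text
time: 17.9
eef_pos: [0.5082, 0.0704, 0.3291]
tcp_rot: [-0.133, 0.949, 0.285, -0.011]
contact_force: [-0.0, 0.3, -3.4]
opening: 0.105
finger_force: 98.1
```

To row units: 6 degrees / 360 = 0.0167.

>>> send_rows(rows="0 0.0056 0 0 0 0 -1;0 0.0111 0 0 0 0 -1;0 0.0167 0 0 0 0 -1;0 0.0167 0 0 0 0 -1;0 0.0167 0 0 0 0 -1;0 0.0167 0 0 0 0 -1;0 0.0167 0 0 0 0 -1")

```text
time: 18.77
eef_pos: [0.5081, 0.0703, 0.3292]
tcp_rot: [-0.148, 0.947, 0.278, -0.06]
contact_force: [0.0, -0.4, -2.3]
opening: 0.103
finger_force: 98.1
```

```bash
python3 v.py t6.png
```

```text
18.825 [-0.2841076  -0.00827965  1.79573678  0.45317239  1.71333974 -2.18165833] tilt 33.00750910070969 slopes [-32.94630091  -1.78987928] low [ 0.48415214 -0.04835123  0.17338114]
pour 187.79381188256684 450.53265462626496
wallstart 165.55588975480563 418.71571576772004
wallend 205.33993676917856 486.0275905939158
0 187.79381188256684 450.53265462626496
25 224.6473632947569 428.20324892804405
50 261.48597899228 405.8828927140494
```

View pics/t6.png

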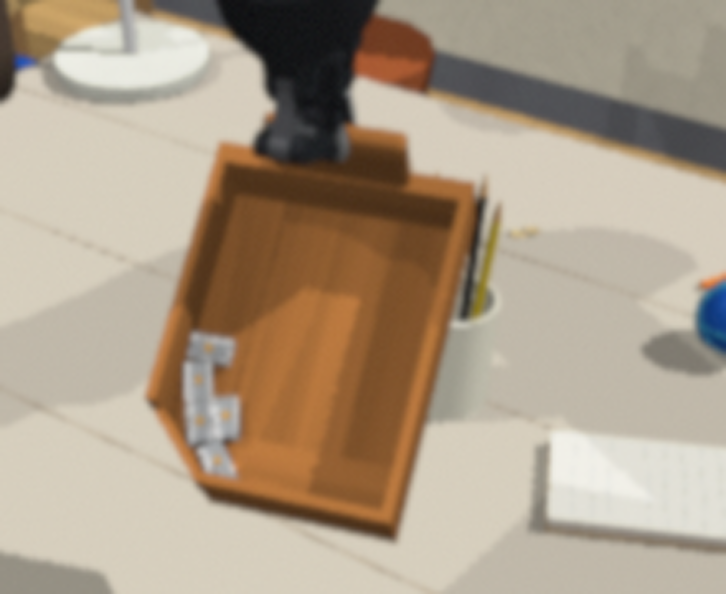

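To row units: 12 degrees / 360 = 0.0333.

>>> send_rows(rows="0 0.0056 0 0 0 0 -1;0 0.0111 0 0 0 0 -1;0 0.0167 0 0 0 0 -1;0 0.0222 0 0 0 0 -1;0 0.0278 0 0 0 0 -1;0 0.0333 0 0 0 0 -1;0 0.0333 0 0 0 0 -1;0 0.0333 0 0 0 0 -1")

```text
time: 19.82
eef_pos: [0.5082, 0.0704, 0.3291]
tcp_rot: [-0.176, 0.936, 0.261, -0.159]
contact_force: [0.8, 0.3, -1.6]
opening: 0.107
finger_force: 98.1
```

```bash
python3 v.py t7.png
```

```text
19.875 [-0.23022856  0.10167236  1.69298021  0.3538481   1.85911739 -2.16090059] tilt 35.53456074577735 slopes [-32.94743899 -11.82484477] low [ 0.47310462 -0.05945383  0.18477929]
pour 160.99553405290317 439.457151412992
wallstart 137.70993607573934 405.33898332850663
wallend 179.23616805919337 476.7598808175623
0 160.99553405290317 439.457151412992
25 198.99577931729402 418.7765638493844
50 236.62603069703763 398.29733527375714
```

View pics/t7.png

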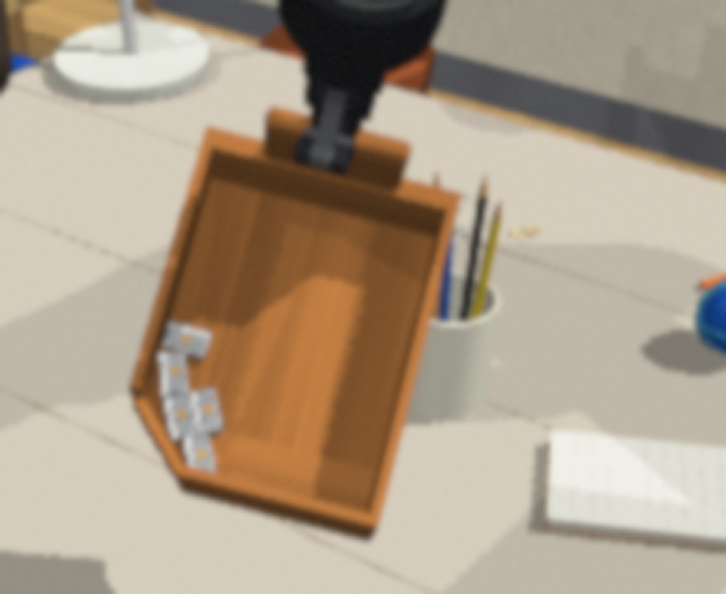

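The queue is starting to break towards the end wall: the lead one is at (198,455) and the last at (187,340). That was my last allowed picture, so from here I'll measure the sharpeners numerically by colour, in the tray's frame.

```bash
cat > m.py <<'E'
from h import *
p=ctrl.read_camera('scene'); hsv=cv2.cvtColor(p['color'],cv2.COLOR_RGB2HSV)
s=ctrl.get_state(); M=R.from_quat(s['tcp_rot']).as_matrix()
Rt=np.c_[-M[:,1],-M[:,0],-M[:,2]]; o=s['eef_pos']+M@[0,0,.003]-Rt@[-.094,0,.072]
E=np.linalg.inv(np.array(p["extrinsics"]))
v,u=np.mgrid[0:420,0:560]
d=np.stack([(u-p['cx'])/p['fx'],(v-p['cy'])/p['fy'],np.ones(u.shape)],-1)@E[:3,:3].T@Rt
c=(E[:3,3]-o)@Rt; t=(.014-c[2])/d[...,2]; q=c+d*t[...,None]
x,y=q[...,0],q[...,1]
m=(x>-.082)&(x<.092)&(y>-.068)&(y<.068)&(x-y<.138)&(hsv[...,1]<90)
print(s['time'],'tilt',np.degrees(np.arccos(Rt[2,2])),'slopes',np.degrees(np.arcsin(Rt[2,:2])),'q',np.round(s['qpos'],2))
print('grey px',m.sum())
# occupancy, 8 mm cells: rows tray x from 0 to 96 mm, columns y from -72 to 72
H,_,_=np.histogram2d(x[m],y[m],bins=[np.arange(-.088,.097,.008),np.arange(-.072,.073,.008)])
for i,r in enumerate(H.astype(int)):
    if r.any(): print('x%4d'%(-88+8*i),' '.join('%2d'%k for k in r))
for r in ctrl.look_for(p,'sharp1'):
    P=np.round(1e3*(w(p,r['position'])-o)@Rt); print(round(r['p'],2),P)
E
python3 m.py
```

```text
19.925 tilt 35.53176354943759 slopes [-32.94646871 -11.82045608] q [-0.23  0.1   1.69  0.35  1.86 -2.16]
grey px 629
x   0  0  1  1  1  0  0  0  0  0  0  0  0  0  0  0  0  0  0
x   8  7 18 16 18  0  0  0  0  0  0  0  0  0  0  0  0  0  0
x  16  6 17 16 17  2  0  0  0  0  0  0  0  0  0  0  0  0  0
x  24  7 17 18  6  0  0  0  0  0  0  0  0  0  0  0  0  0  0
x  32  3 18 17  3  0  0  0  0  0  0  0  0  0  0  0  0  0  0
x  40  0 13 18 13 12 11  0  0  0  0  0  0  0  0  0  0  0  0
x  48  0  7 18 18 18 18  3  0  0  0  0  0  0  0  0  0  0  0
x  56  0  0 16 17 18 18 10  0  0  0  0  0  0  0  0  0  0  0
x  64  6  1  6 19 18 18  3  0  0  0  0  0  0  0  0  0  0  0
x  72  0  9  1 10 16 17  7  0  0  0  0  0  0  0  0  0  0  0
x  80  0  1  9  1  9 19 15  0  0  0  0  0  0  0  0  0  0  0
x  88  0  0  1  4  0  1  1  0  0  0  0  0  0  0  0  0  0  0
0.61 [ 16. -53.   9.]
0.58 [ 42. -55.   9.]
0.49 [ 64. -44.  11.]
0.41 [ 53. -33.   7.]
```

To row units: 6 degrees / 360 = 0.0167.

>>> send_rows(rows="0 0.0056 0 0 0 0 -1;0 0.0111 0 0 0 0 -1;0 0.0167 0 0 0 0 -1;0 0.0167 0 0 0 0 -1;0 0.0167 0 0 0 0 -1;0 0.0167 0 0 0 0 -1")

```text
time: 20.72
eef_pos: [0.5081, 0.0703, 0.3292]
tcp_rot: [-0.189, 0.926, 0.251, -0.207]
contact_force: [-0.4, 0.4, -2.3]
opening: 0.107
finger_force: 98.1
```

```bash
python3 m.py
```

```text
20.775 tilt 38.009220281227456 slopes [-32.94557755 -16.78876399] q [-0.2   0.15  1.65  0.31  1.93 -2.16]
grey px 635
x   8  0  0  0  0  0  2  0  0  0  0  0  0  0  0  0  0  0  0
x  16  0  0  0  0  9 18  5  0  0  0  0  0  0  0  0  0  0  0
x  24  0 11 10  0 13 15 12  0  0  0  0  0  0  0  0  0  0  0
x  32  4 17 18  6  6 18 18  0  0  0  0  0  0  0  0  0  0  0
x  40  0 13 18 15  5 17 14  0  0  0  0  0  0  0  0  0  0  0
x  48  0  2 17 18 17 18 15  2  0  0  0  0  0  0  0  0  0  0
x  56  0  0  8 18 17 18 19  8  0  0  0  0  0  0  0  0  0  0
x  64  4  1  1 15 19 17 17  3  0  0  0  0  0  0  0  0  0  0
x  72  0  9  0  4 12 19 18  0  0  0  0  0  0  0  0  0  0  0
x  80  0  0 10  0  1 18 18  2  0  0  0  0  0  0  0  0  0  0
x  88  0  0  0  5  0  1  0  0  0  0  0  0  0  0  0  0  0  0
0.67 [ 30. -30.   7.]
0.5 [ 62. -37.  10.]
```

To row units: 5 degrees / 360 = 0.0139.

>>> send_rows(rows="0 0.0056 0 0 0 0 -1;0 0.0111 0 0 0 0 -1;0 0.0139 0 0 0 0 -1;0 0.0139 0 0 0 0 -1")

```text
time: 21.32
eef_pos: [0.5083, 0.0705, 0.3288]
tcp_rot: [-0.2, 0.916, 0.243, -0.248]
contact_force: [-0.2, 0.2, -2.6]
opening: 0.107
finger_force: 98.3
```

```bash
python3 m.py
```

```text
21.375 tilt 40.59137597329227 slopes [-32.96198642 -20.90606679] q [-0.18  0.2   1.61  0.27  1.99 -2.16]
grey px 452
x  48  0  0  0  0  0  0  0  0  0  0  0  0  0  0  0  0  6  0
x  56  0  0  0  3  0  0  0  0  0  0  0  0  0  0  2 12 17  8
x  64  3  0  3 17 11  0  0  0  0  0  0  0  0  2 14 17 18  5
x  72  1  8  0 11 17 10  1  2  2  3  2  3  4 15 17 16  4  0
x  80  0  0  6  0 12 16 17 14 19 19 16 18 17 16 17  5  0  0
x  88  0  0  1  4  0  0  1  0  0  0  0  0  0  0  0  0  0  0
0.52 [ 85. -16.  13.]
0.38 [83. 10. 12.]
```

To row units: -24 degrees / 360 = -0.0667.

>>> send_rows(rows="0 -0.0083 0 0 0 0 -1;0 -0.0167 0 0 0 0 -1;0 -0.025 0 0 0 0 -1;0 -0.0333 0 0 0 0 -1;0 -0.0417 0 0 0 0 -1;0 -0.05 0 0 0 0 -1;0 -0.0583 0 0 0 0 -1;0 -0.0667 0 0 0 0 -1")

```text
time: 22.42
eef_pos: [0.5081, 0.0703, 0.3291]
tcp_rot: [-0.145, 0.948, 0.279, -0.05]
contact_force: [-0.0, -0.2, -2.7]
opening: 0.108
finger_force: 98.2
```

To row units: -16 degrees / 360 = -0.0444.

>>> send_rows(rows="0 -0.0056 0 0 0 0 -1;0 -0.0111 0 0 0 0 -1;0 -0.0167 0 0 0 0 -1;0 -0.0222 0 0 0 0 -1;0 -0.0278 0 0 0 0 -1;0 -0.0333 0 0 0 0 -1;0 -0.0389 0 0 0 0 -1;0 -0.0444 0 0 0 0 -1")

```text
time: 23.42
eef_pos: [0.5081, 0.0704, 0.3291]
tcp_rot: [-0.105, 0.946, 0.297, 0.082]
contact_force: [0.5, 0.0, -2.8]
opening: 0.104
finger_force: 98.3
```

To row units: -10 degrees / 360 = -0.0278.

>>> send_rows(rows="0.0028 -0.0028 0 0 0 0 -1;0.0028 -0.0083 0 0 0 0 -1;0.0056 -0.0139 0 0 0 0 -1;0.0056 -0.0194 0 0 0 0 -1;0.0083 -0.025 0 0 0 0 -1;0.0111 -0.0278 0 0 0 0 -1;0.0111 -0.0278 0 0 0 0 -1;0.0111 -0.0278 0 0 0 0 -1")

```text
time: 24.42
eef_pos: [0.5082, 0.0704, 0.3293]
tcp_rot: [-0.076, 0.945, 0.271, 0.167]
contact_force: [0.3, 0.5, -2.5]
opening: 0.104
finger_force: 98.3
```

```bash
python3 m.py
```

```text
24.475 tilt 37.13551924476525 slopes [-29.17988195  20.85581562] q [-0.38 -0.28  2.06  0.66  1.35 -2.25]
grey px 182
x  56  0  0  0  2  1  0  0  0  0  0  0  0  0  0  0  0  0  0
x  64  0  0  6 14 12  1  0  0  0  0  0  0  0  1  9  0  0  0
x  72  0  0  2 12 13 12  2  0  0  0  1  0  3 11 16  4  0  0
x  80  0  0  0  2  7  6  6  1  1  7  7  4  6  5  8  0  0  0
0.62 [76. 36. 10.]
0.58 [ 77. -40.  11.]
```

To row units: 12 degrees / 360 = 0.0333.

>>> send_rows(rows="0.0056 -0.0028 0 0 0 0 -1;0.0111 -0.0028 0 0 0 0 -1;0.0167 -0.0056 0 0 0 0 -1;0.0222 -0.0083 0 0 0 0 -1;0.0278 -0.0111 0 0 0 0 -1;0.0333 -0.0139 0 0 0 0 -1;0.0333 -0.0139 0 0 0 0 -1;0.0333 -0.0139 0 0 0 0 -1")

```text
time: 25.52
eef_pos: [0.5082, 0.0704, 0.3291]
tcp_rot: [-0.046, 0.96, 0.174, 0.215]
contact_force: [0.4, 0.3, -2.6]
opening: 0.103
finger_force: 98.3
```

```bash
python3 m.py
```

```text
25.575 tilt 32.08185267881552 slopes [-18.34418423  25.33061424] q [-0.3  -0.38  2.11  0.52  1.16 -2.11]
grey px 32
x  56  0  0  0  3  1  0  0  0  0  0  0  0  0  0  0  0  0  0
x  64  0  0  4  9  9  1  0  0  0  0  0  0  0  0  0  0  0  0
x  72  0  0  1  1  2  1  0  0  0  0  0  0  0  0  0  0  0  0
```

```bash
sed -e "s/^p=ctrl.read_camera('scene')/import sys\np=ctrl.read_camera(sys.argv[1])/" -e "s/hsv\[...,1\]<90/hsv[...,1]<int(sys.argv[2])/" m.py > m2.py
python3 m2.py scene 120; python3 m2.py scene 145;python3 m2.py wrist 90; python3 m2.py top 90|tail -4
```

```text
25.675 tilt 32.0801693737161 slopes [-18.35133025  25.32313331] q [-0.3  -0.38  2.11  0.52  1.16 -2.11]
grey px 57
x  56  0  0  2  6  3  0  0  0  0  0  0  0  0  0  0  0  0  0
x  64  0  0  9 12  9  4  0  0  0  0  0  0  0  0  0  0  0  0
x  72  0  0  0  2  4  4  0  0  0  0  0  0  0  0  0  0  0  0
x  88  0  0  0  2  0  0  0  0  0  0  0  0  0  0  0  0  0  0
25.775 tilt 32.076438956099885 slopes [-18.34648226  25.32253815] q [-0.3  -0.38  2.11  0.52  1.16 -2.11]
grey px 70
x  56  0  0  3  7  4  0  0  0  0  0  0  0  0  0  0  0  0  0
x  64  1  0 11 12 11  6  0  0  0  0  0  0  0  0  0  0  0  0
x  72  0  0  1  3  3  5  0  0  0  0  0  0  0  0  0  0  0  0
x  88  0  0  0  3  0  0  0  0  0  0  0  0  0  0  0  0  0  0
25.875 tilt 32.07826866501522 slopes [-18.34734031  25.32400465] q [-0.3  -0.38  2.11  0.52  1.16 -2.11]
grey px 6360
x -88  0  0  0  0  0  0  0  0  0  0  0 18 30 18 20 26 27 14
x -80  0  0  0  0  0  0  0  0  0  0  0 21 73 99 110 90 81 45
x -72  0  0  0  0  0  0  0  0  0  0  0  0 28 85 99 86 94 47
x -64  0  0  0  0  0  0  0  0  0  0  0  0  0  0 15 53 85 50
x -56  0  0  0  0  0  0  0  0
[... 355 characters left out ...]
 0  0  0  0  0  0  0  0  0  0  0  3
x  40  0  0  0  0  0  0  0  0  0  0  0  0  0  0  0  3  0  0
x  48  0  0 24 45  0  0  0  0  0  0  0  0  0  1 38 95 29  0
x  56  0 12 130 141 41  0  0  0  0  0  0  0  8 77 94 97 88  9
x  64  0  4 117 109 124 47 23 27 25 23 20 41 99 107 96 80 48  5
x  72  0  0  9 108 127 140 127 123 125 111 110 110 107 100 79 18  0  0
x  80  0  0  0  8 50 139 86 127 124 83 110 80 104 38  3  0  0  0
x  88  0  0  0  0  1 56 53 52 49 37 43 13 22  0  0  0  0  0
0.9 [63. 54. 15.]
0.87 [ 65. -41.   7.]
0.87 [82.  4. 12.]
0.86 [ 84. -20.   9.]
0.58 [78. 30.  8.]
x  88  0  0  0  0  0  8 10  8 11  6 10  4  8  1  0  0  0  0
0.67 [82.  7. 10.]
0.66 [ 70. -41.  12.]
0.57 [ 82. -13.  14.]
```

The wrist camera sees all five sharpeners, queued along the end wall. I'll ease the end-wise slope so the queue feeds round the cut corner.

To row units: 18 degrees / 360 = 0.05.

>>> send_rows(rows="0.0083 -0.0028 0 0 0 0 -1;0.0167 -0.0056 0 0 0 0 -1;0.025 -0.0083 0 0 0 0 -1;0.0333 -0.0111 0 0 0 0 -1;0.0417 -0.0139 0 0 0 0 -1;0.05 -0.0167 0 0 0 0 -1;0.05 -0.0167 0 0 0 0 -1;0.05 -0.0167 0 0 0 0 -1")

```text
time: 27.02
eef_pos: [0.5082, 0.0705, 0.3291]
tcp_rot: [-0.003, 0.963, 0.025, 0.269]
contact_force: [0.5, 0.3, -2.2]
opening: 0.102
finger_force: 98.3
```

```bash
python3 m2.py wrist 90|grep -v '^x  *-'
```

```text
27.075 tilt 31.308411465172593 slopes [-2.62247394 31.17316041] q [-0.11 -0.46  2.16  0.14  0.91 -1.75]
grey px 6305
x  32  0 52  9  0  0  0  0  0  0  0 67 35  1  0  0  0  0  0
x  40 24 156 134 66  0  0  0  0  0 10 120 109 30  0  0  0  0  0
x  48 41 158 102 141 10  0  0  0  0 46 105 88  5  0  0  0  0  0
x  56  0 35 103 143 127 56  4  0  0 66 121 74  0  0  0  0  0  0
x  64  0  0 29 143 107 128 120 88 55 102 121 52  0  0  0  0  0  0
x  72  0  0  0 39 99 128 127 125 124 111 87 22  0  0  0  0  0  0
x  80  0  0  0  0  0 24 77 71 124 102 110  0  0  0  0  0  0  0
x  88  0  0  0  0  0  0  0  0 11  0 10  0  0  0  0  0  0  0
0.97 [72.  7. 12.]
0.95 [ 71. -36.   8.]
0.78 [55. 22. 15.]
0.73 [ 78. -12.  10.]
0.62 [ 50. -54.   9.]
```

To row units: 4 degrees / 360 = 0.0111.

>>> send_rows(rows="0.0056 0 0 0 0 0 -1;0.0111 0 0 0 0 0 -1;0.0111 0 0 0 0 0 -1")

```text
time: 27.5
eef_pos: [0.5083, 0.0705, 0.3291]
tcp_rot: [0.006, 0.963, -0.009, 0.269]
contact_force: [-0.4, 0.7, -2.3]
opening: 0.105
finger_force: 98.3
```

```bash
python3 m2.py wrist 90|grep -v '^x  *-'
```

```text
27.55 tilt 31.1955272662014 slopes [ 0.79447581 31.18309466] q [-0.07 -0.45  2.15  0.02  0.9  -1.63]
grey px 6526
x  16  4 84 34  0  0  0  0  0  0  0  0  0  0  0  0  0  0  0
x  24 31 158 145 126  0  0  0  0  0  0  0  0  0  0  0  0  0  0
x  32 33 151 99 114  0  0  0  0  0  0  0  0  0  0  0  0  0  0
x  40 23 156 144 89  0  0  0  0  0  0  0  0  0  0  0  0  0  0
x  48 37 158 99 140  4  0  0  0  0  0  0  0  0  0  0  0  0  0
x  56  0 35 111 143 97 26  0  0  0 64 61  5  0  0  0  0  0  0
x  64  0  0 49 143 112 139 116 83 48 108 110 32  0  0  0  0  0  0
x  72  0  0  2 68 99 140 126 126 123 111 82 20  0  0  0  0  0  0
x  80  0  0  0  0 10 51 84 75 124 112 105  5  0  0  0  0  0  0
x  88  0  0  0  0  0  0  0  0 14 10 24  0  0  0  0  0  0  0
0.96 [78. -9. 10.]
0.93 [ 47. -52.   9.]
0.81 [ 37. -51.  11.]
0.71 [74.  7. 10.]
```

To row units: -21 degrees / 360 = -0.0583.

>>> send_rows(rows="-0.0056 0 0 0 0 0 -1;-0.0111 0 0 0 0 0 -1;-0.0167 0 0 0 0 0 -1;-0.025 0 0 0 0 0 -1;-0.0333 0 0 0 0 0 -1;-0.0417 0 0 0 0 0 -1;-0.05 0 0 0 0 0 -1;-0.0583 0 0 0 0 0 -1")

```text
time: 28.6
eef_pos: [0.5083, 0.0697, 0.3292]
tcp_rot: [-0.043, 0.949, 0.166, 0.266]
contact_force: [-0.3, 0.5, -2.9]
opening: 0.106
finger_force: 98.3
```

To row units: -4 degrees / 360 = -0.0111.

>>> send_rows(rows="-0.0028 0 0 0 0 0 -1;-0.0056 0 0 0 0 0 -1;-0.0083 0 0 0 0 0 -1;-0.0111 0 0 0 0 0 -1;-0.0111 0 0 0 0 0 -1;-0.0111 0 0 0 0 0 -1")

```text
time: 29.35
eef_pos: [0.5082, 0.0704, 0.3292]
tcp_rot: [-0.052, 0.942, 0.199, 0.264]
contact_force: [0.4, -0.3, -2.5]
opening: 0.105
finger_force: 98.3
```

```bash
python3 m2.py wrist 90|grep -v '^x  *-'
```

```text
29.4 tilt 38.60899466325664 slopes [-20.35725779  31.20073786] q [-0.34 -0.43  2.17  0.64  1.11 -2.23]
grey px 6617
x  16  1 54 10  0  0  0  0  0  0  0  0  0  0  0  0  0  0  0
x  24 29 158 141 100  0  0  0  0  0  0  0  0  0  0  0  0  0  0
x  32 35 155 102 121  0  0  0  0  0  0  0  0  0  0  0  0  0  0
x  40 19 156 144 82  0  0  0  0  0  0  0  0  0  0  0  0  0  0
x  48 44 158 99 140  3  0  0  0  0  0  0  0  0  0  0  0  0  0
x  56  0 45 116 141 78  7  0  0  0 50 47  0  0  0  0  0  0  0
x  64  0  0 53 142 132 116 90 65 28 107 121 22  0  0  0  0  0  0
x  72  0  0 10 88 107 128 126 126 124 111 104  9  0  0  0  0  0  0
x  80  0  0  0  0 25 64 100 86 124 111 100  0  0  0  0  0  0  0
x  88  0  0  0  0  0  0  0 15 40 28 43  0  0  0  0  0  0  0
0.9 [ 72. -36.  10.]
0.88 [78.  7.  9.]
0.87 [ 78. -11.  12.]
0.66 [ 50. -53.   6.]
0.61 [ 34. -53.  12.]
```

```bash
python3 -c "
from h import *
s=ctrl.get_state();print(R.from_quat(s['tcp_rot']).as_matrix()[2]*50)"
```

```text
[-25.90375689  17.391519   -39.07083882]
```

To row units: -39 mm / 600 = -0.065, -36 mm / 600 = -0.06.

>>> send_rows(rows="0 0 0 -0.0033 0.0017 -0.005 -1;0 0 0 -0.0083 0.005 -0.0133 -1;0 0 0 -0.0167 0.0117 -0.025 -1;0 0 0 -0.025 0.0167 -0.0383 -1;0 0 0 -0.0333 0.0233 -0.0517 -1;0 0 0 -0.04 0.0267 -0.06 -1;0 0 0 -0.0433 0.0283 -0.065 -1;0 0 0 -0.0433 0.0283 -0.065 -1")

```text
time: 30.45
eef_pos: [0.5084, 0.07, 0.3792]
tcp_rot: [-0.052, 0.942, 0.199, 0.264]
contact_force: [0.3, -0.9, -2.5]
opening: 0.104
finger_force: 98.3
```

>>> send_rows(rows="0 0 0 0 0 0 -1;0 0 0 0 0 0 -1;0 0 0 0 0 0 -1;0 0 0 0 0 0 -1;0 0 0 0 0 0 -1;0 0 0 0 0 0 -1")

```text
time: 31.2
eef_pos: [0.5084, 0.07, 0.379]
tcp_rot: [-0.052, 0.942, 0.199, 0.264]
contact_force: [-0.2, -0.4, -2.1]
opening: 0.102
finger_force: 98.3
```

```bash
python3 m2.py wrist 90|grep -v '^x  '; python3 - <<'E'
from h import *
s=ctrl.get_state(); M=R.from_quat(s['tcp_rot']).as_matrix(); Rt=np.c_[-M[:,1],-M[:,0],-M[:,2]]
o=s['eef_pos']+M@[0,0,.003]-Rt@[-.094,0,.072]; print('low',o+Rt@[.08,-.055,0], 'corner z',(o+Rt@[-.1,-.075,0])[2])
p=ctrl.read_camera('top')
for t in('pencil_pot','notepad','sticky_notes','drawer_front'):
    for r in ctrl.look_for(p,t)[:1]: print(t,r['p'],w(p,r['position']))
E
```

```text
31.25 tilt 38.61053021458564 slopes [-20.36916867  31.19365817] q [-0.34 -0.45  2.1   0.62  1.19 -2.17]
grey px 6597
x -88  0  0  0  0  0  0  0  0  0  0  0 18 30 20 20 24 27 15
x -80  0  0  0  0  0  0  0  0  0  0  0 21 73 97 110 98 87 46
x -72  0  0  0  0  0  0  0  0  0  0  0  0 26 81 96 88 93 51
x -64  0  0  0  0  0  0  0  0  0  0  0  0  0  0 11 50 86 51
x -56  0  0  0  0  0  0  0  0  0  0  0  0  0  0  0  0 26 45
x -48  0  0  0  0  0  0  0  0  0  0  0  0  0  0  0  0  1 42
x -40  0  0  0  0  0  0  0  0  0  0  0  0  0  0  0  0 52 51
x -32  0  0  0  0  0  0  0  0  0  0  0  0  0  0  0  0 80 48
x -24  0  0  0  0  0  0  0  0  0  0  0  0  0  0  0  0 48 49
x -16  0  0  0  0  0  0  0  0  0  0  0  0  0  0  0  0  5 46
0.92 [ 36. -51.  15.]
0.92 [77.  8.  7.]
0.77 [ 49. -53.   8.]
0.71 [ 78. -12.   9.]
0.64 [ 71. -38.   9.]
low [ 0.53243166 -0.0586158   0.23135022] corner z 0.2836373877757538
pencil_pot 0.71 [0.47262189 0.29226835 0.07676032]
notepad 0.8 [0.66094379 0.26483614 0.01294341]
sticky_notes 0.8 [0.7956081  0.06185126 0.03152301]
drawer_front 0.71 [ 0.54835237 -0.23252563  0.13396202]
```

```bash
python3 -c "
from plant import ctrl
print(ctrl.sign_off())"
```

```text
the job is handed in; nothing more can be done
None
```

The job is handed in: the drawer is pushed home against its stop, and the arm is holding the tray steady at about 39° with its lowest point about 0.23 m above the desk. All five sharpeners are still in the tray, bunched round the pouring corner in one row with the farthest about 58 mm from it, and the pot, notepad and sticky notes are where they started.

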